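Mirror the pen rack for a left-handed packer

ROBOT

A 7-joint arm with a two-finger parallel gripper is mounted at the origin on a cart in front of the work surface, level with it; the furniture and walls round the work are solid. World frame = base frame: x ahead of the robot, y to its left, z up, the work surface at z = 0. Lengths are in mm, angles in rad, forces in N, time in s.
With the tool pointing down it reaches from about 425 to 825 mm from the base axis. Payload 3.6 kg.
Tool frame: the origin (TCP) lies at the very end of the fingers, on their centre line; the grasp point (between the pads) lies manip.grip_depth behind it (manip.grip_depth is the distance from the TCP to the grasp point, in mm); x points along the fingers, z is the direction in which the jaws open and shut, and the axes are right-handed (so a half turn about x gives the same grasp; the last joint's range is limited). The gripper opens to 85 mm and grips with 20 to 120 N. Pads are 22 mm wide; open, the fingers measure 114 mm over their backs; the gripper's body (76 mm by 85 mm) begins 54 mm behind the grasp point. The pads swing forward as they close: fully open they stand 13 mm farther back than shut.
Start: joints at [-1.2, 0.615, -0.013, 1.423, 0.008, 1.103, -0.04], TCP at [251.17, 599.48, 231.297] pointing down, gripper open.
Joint ranges: [-3.12, 3.12], [-0.3, 2.06], [-1.34, 1.32], [0.26, 2.42], [-1.36, 4.5], [0.01, 1.98], [-2.84, 2.84]. Speed limits (rad/s): [2.79, 2.79, 3.14, 3.14, 3.14, 3.14, 3.14].

INTERFACE

Orientations are given as a unit quaternion [x, y, z, w].
In Python, from bench import manip, cams, ticket, spotter gives the robot as it stands.
- The arm moves only by the tool apply_moves, never from a script. Its argument "plan" is a list of rows, each a list of 3 entries, a list of its own where there are three numbers: the shift along the tool's x, y, z in units of 25 mm (1.0 is 25 mm), then the turn about the tool's x in units of 6 degrees (1.0 is 6 degrees), then the closure, from 0 (fully open) to 1 (shut). A call has 1 to 10 rows; each row shifts and turns the commanded pose from where the row before left it, along the tool's axes as they then stand; what a row does not reach is not made up. A row lasts 1/10 s, in which the tool goes at most 50 mm and 8.59 degrees, less where a joint would pass 70% of its speed; a pose out of reach is approached as far as the arm can. A call is refused whole if a number of a shift passes 1 or a number of a turn 1, either way. A call with a gripper value outside its range is refused whole. The fingers move at their own pace and stop on an object; the grip force is fixed at half the most. Time passes only in rows, so rows that do not move let the fingers close. It gives the time, the measured TCP pose, the force and the opening at its end, in the units of the state.
- manip.observe(): the state, without advancing time (a new reading comes with each control period).
- cams.capture(name): name is "side" or "top" or "wrist"; returns a dict with "pixels" (400x640x3 uint8, blue, green, red), "fx", "fy", "cx", "cy" (pixels), "dist" ([k1, k2, p1, p2, k3] as OpenCV has them; the pictures are not rectified), "xyz" and "attitude" of the camera in the world; the wrist camera has in their place "tool_from_camera" (4x4, takes a point from camera to tool coordinates, whose origin is the TCP and whose axes are the tool frame's). Camera axes: x right, y down, z forward; pixel columns grow to the right and rows downward; lengths in mm; the calibration is good to about 2 mm. A picture is of the moment at which its call begins: read the wrist's pose just before it. There is no depth.
- ticket.hand_in(): hands the job in, once; it reports no verdict.
Trained networks look in a picture, given as the dict that the camera call returned (one of the last four; its "shot" number tells which), for a name from the list of things; names that differ only in an ending like _2 or _b are one class to them, and where a whole thing is asked for, a point or a joint stands for the part that bears it (a point fixed in the world has none). Each returns a list of dicts, best first, with "score" (0 to 1); they miss things now and then, are a little off and sometimes report something else, mostly with a low value. They report only what shows in the picture. A call takes as long as a camera call.
- spotter.outline_of(picture, name): "mask" (400x640 bool, what is visible of it) and "box" ([centre column, centre row, width, height] in pixels, round what is visible of it).
The state is a dict: "time": time; "q": joint angles; "qd": joint speeds; "joint_torque": joint torques, N m; "eef_pos": TCP position; "orientation": TCP orientation; "force": force on the tool from outside, world axes, zero at the start; "moment": the same for the moment, N m; "finger_gap": finger opening in mm.
Only numpy, scipy, OpenCV 4.12 (cv2) and the standard library are available. Lean on these libraries where they do the work, as an engineer would, in place of code of your own. Each camera call takes 0.05 s, during which the arm holds its last target.

TASK

A left-handed packer takes over this bench: move the three markers and the yellow box cutter from the plywood rack to the green rack in reverse order, so that what lies leftmost in the plywood rack ends up rightmost in the green one, and so on (left and right as seen from the robot). Lay each one centred across both rests of its own slot, either way round, let go of it, and leave the flask standing where it is.

Things in the scene. Friction and masses are not known exactly. Their poses are not given: they have to be found in the camera images.
- marker_red: Red-and-white round marker pen, 138 mm long, 17 mm diameter, lying along its own y axis. Origin: below the middle of its length, on its underside as it lies at the start; the pen's axis passes 9 mm above the origin along the body's z. Starts in a slot of the old rack. Take it across its thickness at mid-length.
- marker_blue: Blue-and-white round marker pen, 138 mm long, 17 mm diameter, lying along its own y axis. Origin: below the middle of its length, on its underside as it lies at the start; the pen's axis passes 9 mm above the origin along the body's z. Starts in a slot of the old rack. Take it across its thickness at mid-length.
- marker_black: Black-and-white round marker pen, 138 mm long, 17 mm diameter, lying along its own y axis. Origin: below the middle of its length, on its underside as it lies at the start; the pen's axis passes 9 mm above the origin along the body's z. Starts in a slot of the old rack. Take it across its thickness at mid-length.
- box_cutter: Yellow snap-blade box cutter along its own y axis (all in mm): body y -58 to +86, 18 wide (x), 12 thick (z), blade fixed, tip at y = -86. Origin: on the underside, midway between its tips. A fixed black slide button stands 20 above the underside at y -29 to -11: take the body across its width beside it, around y = +10. Starts in a slot of the old rack.
- cradle_red: Slot of the old rack (plywood plate 120x236x5 mm), fixed: the one that holds the red marker at the start (all four look alike, in one row at 56 mm pitch, same form as in the new rack). Origin: slot centre on the plate's top; slot floor 19 mm above the origin. x along the slot, away from the robot; y along the row, to the left.
- cradle_blue: Slot of the old rack (plywood plate 120x236x5 mm), fixed: the one that holds the blue marker at the start (all four look alike, in one row at 56 mm pitch, same form as in the new rack). Origin: slot centre on the plate's top; slot floor 19 mm above the origin. x along the slot, away from the robot; y along the row, to the left.
- cradle_black: Slot of the old rack (plywood plate 120x236x5 mm), fixed: the one that holds the black marker at the start (all four look alike, in one row at 56 mm pitch, same form as in the new rack). Origin: slot centre on the plate's top; slot floor 19 mm above the origin. x along the slot, away from the robot; y along the row, to the left.
- cradle_cutter: Slot of the old rack (plywood plate 120x236x5 mm), fixed: the one that holds the yellow cutter at the start (all four look alike, in one row at 56 mm pitch, same form as in the new rack). Origin: slot centre on the plate's top; slot floor 19 mm above the origin. x along the slot, away from the robot; y along the row, to the left.
- new_rack: New rack, fixed, empty (in mm): green plate 120 (x) x 236 (y) x 5. Origin: centre of its underside, on a grey riser 120 above the bench. x along the slots, away from the robot; y along the row, to the left. Slots at y +84, +28, -28, -84, each two metal rests 16 wide at x -42 and +42 (open between). Slot floor 24 wide, 24 above the origin; flanks slope 48 deg to ridges 41 up. Undersides rest on it.
- flask: dark green-blue drinking flask, 72 mm diameter, 250 mm tall, standing loose on the bench to the right of the riser. Origin: centre of its underside. Leave it standing where it is.

How it is judged:
By the outcome, as a careful person would: the job done as asked, in the order asked, and still so for the second after the job is handed in, with the robot touching nothing.
It also fails if it takes over 93 s, if anything falls off the work surface, if the arm or the gripper's body presses on something with over 40 N, if the wrist force passes 120 N, or if a joint passes its speed limit or range.

## Working session

There is one attempt and no reset: what is moved stays moved. The work goes in short steps, Python scripts to look and compute and a tool call to move; the robot and the scene stay as the last step left them, time stands still between calls to the robot, and variables do not carry over. Pictures are saved under pics/ and viewed, and the job is handed in when it is done.

Besides the shell and the picture viewer there is one more tool, called after ">>>" as a command line: name --argument value ..., lists and objects as JSON in quotes. apply_moves: Moves the arm, as the interface text tells. Its arguments: {"type":"object","properties":{"plan":{"type":"array","items":{"type":"array"}}},"required":["plan"]}

```bash
ls; mkdir -p pics; python3 - <<'E'
from bench import manip, cams
import cv2
s=manip.observe();print(s, manip.grip_depth)
for n in("side","top","wrist"):
    c=cams.capture(n);cv2.imwrite(f"pics/{n}0.png",c["pixels"]);print({k:v for k,v in c.items() if k!="pixels"})
E
```

```text
pics
{'time': 0.0, 'q': array([-1.20047474,  0.61592693, -0.01261255,  1.42495917,  0.00812745,
        1.10341093, -0.04041741]), 'qd': array([ 0.00197803,  0.00146143, -0.00023174,  0.0003987 ,  0.00096608,
       -0.00038478,  0.00055222]), 'joint_torque': array([-8.31706293e-04, -4.69224823e+01,  2.58744489e-01, -1.71032846e+01,
        9.95167822e-03,  9.73159826e-03, -2.19632525e-06]), 'eef_pos': array([250.9113617 , 598.75631281, 230.11321385]), 'orientation': array([-0.39219093,  0.58950208,  0.39111253,  0.58796647]), 'force': array([ 0.6234028 , -0.48822205, -0.12305156]), 'moment': array([ 0.01105111, -0.01805469, -0.02005623]), 'finger_gap': 85.49788916346868} 18.700000000000003
{'fx': 388.80891759186056, 'fy': 388.80891759186056, 'cx': 318.89856118566547, 'cy': 197.87686882444544, 'dist': array([-0.07527076,  0.        ,  0.        ,  0.        ,  0.        ]), 'xyz': array([-172.38381973, -317.22687242,  766.67475517]), 'attitude': array([ 0.7402774 , -0.53284235,  0.24359168, -0.32974458]), 'shot': 1}
{'fx': 519.8293887343534, 'fy': 519.8293887343534, 'cx': 315.0374750544508, 'cy': 198.2739896688766, 'dist': array([-0.11828689,  0.        ,  0.        ,  0.        ,  0.        ]), 'xyz': array([ 459.63233048,  -65.34889103, 1354.15952351]), 'attitude': array([ 0.71073105, -0.70268487,  0.03092947, -0.01177801]), 'shot': 2}
{'fx': 308.7372880284069, 'fy': 308.7372880284069, 'cx': 323.9591319339708, 'cy': 198.9407320930438, 'dist': array([-0.03045757,  0.        ,  0.        ,  0.        ,  0.        ]), 'tool_from_camera': array([[ 9.27065333e-04, -3.04701901e-01,  9.52447317e-01,
        -1.41373098e+02],
       [ 1.77252610e-03, -9.52445730e-01, -3.04703118e-01,
         7.77040082e+01],
       [ 9.99997999e-01,  1.97071743e-03, -3.42887344e-04,
         2.87453080e-01],
       [ 0.00000000e+00,  0.00000000e+00,  0.00000000e+00,
         1.00000000e+00]]), 'shot': 3}
```

View pics/side0.png

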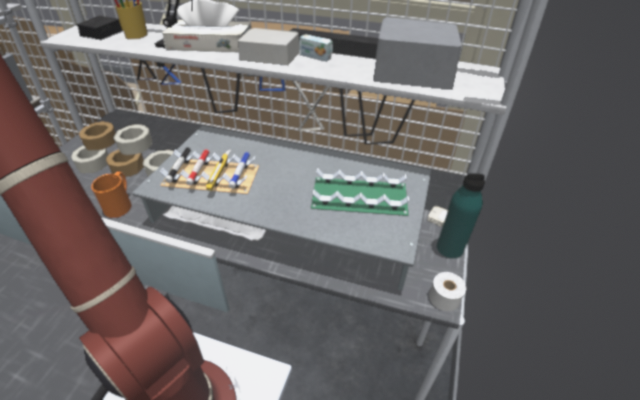

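View pics/top0.png

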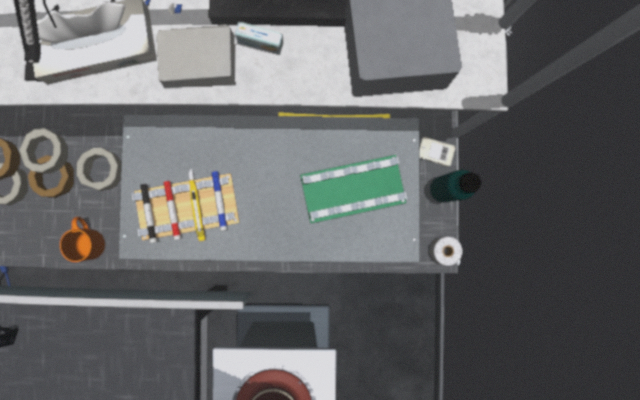

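View pics/wrist0.png

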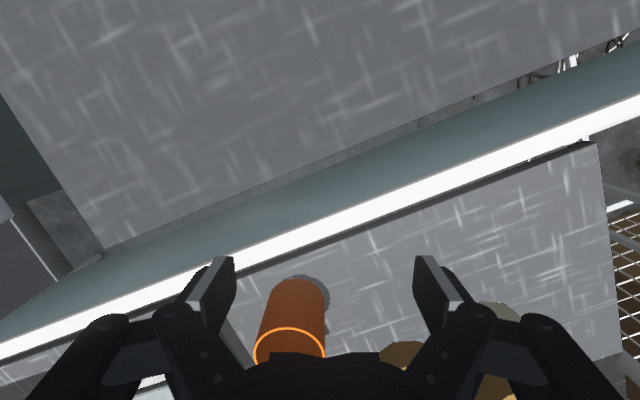

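The side and top pictures show plywood rack on the left of a grey table. From left to right it holds black, red, yellow, blue (top: cols 148, 172, 197, 219, row ~205). The empty green rack is at about (354,189), the flask at (455,186), and a partition edge near row 298 for cols 0–243. The wrist sees the partition and the orange mug.

```bash
cat > h.py <<'E'
import numpy as np, cv2
from scipy.spatial.transform import Rotation as R
def ray(c,uv,pose=None):
    K=np.array([[c["fx"],0,c["cx"]],[0,c["fy"],c["cy"]],[0,0,1.]])
    p=cv2.undistortPoints(np.array(uv,float).reshape(-1,1,2),K,np.array(c["dist"])).reshape(-1,2)
    d=np.c_[p,np.ones(len(p))]
    if "xyz" in c: Rm=R.from_quat(c["attitude"]).as_matrix();o=np.array(c["xyz"])
    else:
        T=c["tool_from_camera"];Rt=R.from_quat(pose["orientation"]).as_matrix()
        Rm=Rt@T[:3,:3];o=pose["eef_pos"]+Rt@T[:3,3]
    return o,d@Rm.T
def onz(c,uv,z,pose=None):
    o,d=ray(c,uv,pose);return o+d*((z-o[2])/d[:,2])[:,None]
def proj(c,P,pose=None):
    P=np.atleast_2d(P).astype(float)
    if "xyz" in c: Rm=R.from_quat(c["attitude"]).as_matrix();o=np.array(c["xyz"])
    else:
        T=c["tool_from_camera"];Rt=R.from_quat(pose["orientation"]).as_matrix()
        Rm=Rt@T[:3,:3];o=pose["eef_pos"]+Rt@T[:3,3]
    pc=(P-o)@Rm
    K=np.array([[c["fx"],0,c["cx"]],[0,c["fy"],c["cy"]],[0,0,1.]])
    return cv2.projectPoints(pc,np.zeros(3),np.zeros(3),K,np.array(c["dist"]))[0].reshape(-1,2)
def tri(o1,d1,o2,d2):
    A=np.c_[d1,-d2];t=np.linalg.lstsq(A,o2-o1,rcond=None)[0]
    a=o1+d1*t[0];b=o2+d2*t[1];return (a+b)/2,np.linalg.norm(a-b)
E
python3 - <<'E'
from h import *
from bench import cams,spotter
np.set_printoptions(precision=1,suppress=True)
t=cams.capture("top");s=cams.capture("side")
M={}
for n in["marker_red","marker_blue","marker_black","box_cutter","new_rack","flask","cradle_red"]:
    r=[]
    for c in(t,s):
        L=spotter.outline_of(c,n); print(n,[(round(l["score"],2),np.round(l["box"])) for l in L])
        if L:
            ys,xs=np.nonzero(L[0]["mask"]);r.append((c,[xs.mean(),ys.mean()]))
            M[n,"t" if c is t else "s"]=L[0]["mask"]
    if len(r)==2:
        (o1,d1),(o2,d2)=[ray(*q) for q in r]
        print("   tri",*tri(o1,d1[0],o2,d2[0]))
for n in["marker_red","marker_blue","marker_black","box_cutter","new_rack"]:
  if (n,"t") in M:
    ys,xs=np.nonzero(M[n,"t"]);p=cv2.minAreaRect(np.c_[xs,ys].astype(np.float32));print(n,p)
# partition edge, table corners by tri
for a,b in [((243,300),(228,306)),((121,126),(0,0))][:1]:
    (o1,d1),(o2,d2)=ray(t,a),ray(s,b);print("part",*tri(o1,d1[0],o2,d2[0]))
for nm,c in(("t",t),("s",s)):
    cv2.imwrite(f"pics/{nm}_zoom.png",cv2.resize(c["pixels"][100:260,100:480] if nm=="t" else c["pixels"][120:290,130:510],(800,340),interpolation=cv2.INTER_CUBIC))
E
```

```text
marker_red []
marker_red [(0.74, array([199., 170.,  19.,  33.]))]
marker_blue [(0.74, array([220., 201.,  19.,  60.]))]
marker_blue [(0.54, array([241., 171.,  20.,  36.]))]
   tri [525.3 127.  146.3] 1.9634609302931323
marker_black [(0.85, array([151., 213.,  16.,  58.]))]
marker_black [(0.49, array([177., 166.,  27.,  36.]))]
   tri [495.2 291.7 149.8] 1.8646947715542463
box_cutter [(0.88, array([197., 206.,  14.,  65.]))]
box_cutter [(0.76, array([218., 172.,  24.,  40.]))]
   tri [502.5 178.2 150. ] 0.6725720435031597
new_rack [(0.68, array([354., 191., 112.,  68.]))]
new_rack [(0.72, array([359., 193.,  99.,  47.])), (0.56, array([195., 169.,  32.,  36.]))]
   tri [ 557.6 -189.   130.9] 3.110415528619205
flask [(0.87, array([454., 188.,  54.,  32.]))]
flask [(0.97, array([460., 217.,  51.,  83.]))]
   tri [ 568.8 -439.9  116.6] 4.099693957657791
cradle_red [(0.57, array([171., 208.,  28.,  46.])), (0.16, array([150., 213.,  15.,  60.]))]
cradle_red [(0.44, array([198., 169.,  28.,  28.]))]
   tri [512.5 242.2 138.9] 1.645301041475487
marker_blue ((218.8434600830078, 200.4488525390625), (59.97674560546875, 8.102123260498047), 81.52884674072266)
marker_black ((148.13514709472656, 212.81080627441406), (58.526039123535156, 7.562353610992432), 80.53767395019531)
box_cutter ((195.2027130126953, 206.2162322998047), (69.21196746826172, 9.206343650817871), 80.53767395019531)
new_rack ((353.17987060546875, 189.06100463867188), (51.40719223022461, 100.30591583251953), 77.7748794555664)
part [271.   78.3 -85.3] 29.138143402664088
```

View pics/t_zoom.png

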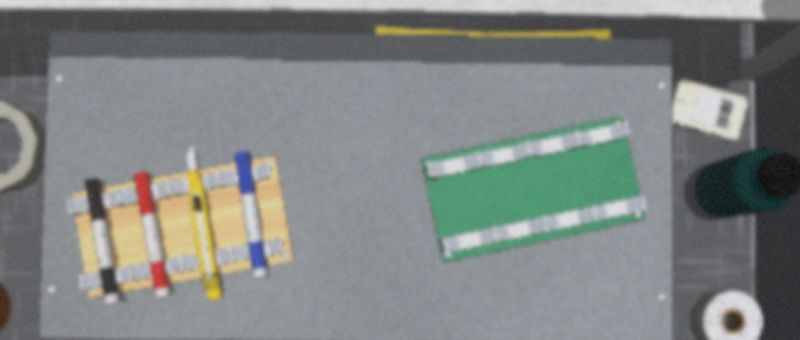

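View pics/s_zoom.png

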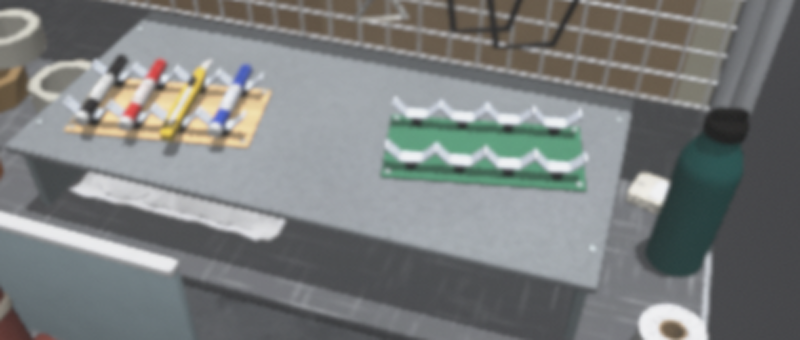

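```bash
python3 - <<'E'
from h import *
from bench import cams
np.set_printoptions(precision=1,suppress=True)
t=cams.capture("top");s=cams.capture("side")
for nm,a,b in [("part end",(243,302),(214,254)),("riser TL screw",(128,136.5),(197,134)),("riser TR screw",(414,140),(424,178.5)),("riser BR",(414,239.5),(411,244)),("flask cap",(468,183),(475,182)),("shelf?",(508,108),(502,90))]:
    (o1,d1),(o2,d2)=ray(t,a),ray(s,b);print(nm,*tri(o1,d1[0],o2,d2[0]))
print(onz(t,[(121,126),(418,131),(419,262),(120,258)],120))
E
```

```text
part end [285.   71.1 105. ] 1.031716880575569
riser TL screw [678.3 353.6 122.7] 1.233828664100804
riser TR screw [ 677.8 -335.9  126.5] 1.2164335672911877
riser BR [ 438.7 -336.5  121.8] 1.2072004025827363
flask cap [ 566.5 -439.5  227.8] 9.79039844761645
shelf? [ 696.7 -459.5  394.6] 4.0175912700229715
[[ 704.1  373.6  120. ]
 [ 701.2 -346.7  120. ]
 [ 384.9 -348.6  120. ]
 [ 386.2  365.1  120. ]]
```

```bash
python3 - <<'E'
from h import *
from bench import cams,manip
np.set_printoptions(precision=3,suppress=True)
t=cams.capture("top")
f=lambda L:[(100+x*.475,100+y*160/340) for x,y in L]
for nm,L in (("new",[(422,159),(627,117),(644,218),(443,261)]),("old",[(69,194),(275,156),(292,262),(88,298)])):
    P=onz(t,f(L),125);print(nm,P,P.mean(0))
    for i,j in((0,1),(3,2),(0,3),(1,2)):
        d=P[i]-P[j];print(np.linalg.norm(d),np.degrees(np.arctan2(d[1],d[0])))
s=manip.observe();print(R.from_quat(s["orientation"]).as_matrix(),s["time"],s["eef_pos"])
E
```

```text
new [[ 589.555  -63.023  125.   ]
 [ 640.576 -296.05   125.   ]
 [ 526.509 -315.491  125.   ]
 [ 475.934  -87.981  125.   ]] [ 558.143 -190.636  125.   ]
238.5464350094573 102.34996677370832
233.06337148663496 102.5331388186337
116.33017554156885 12.388825188933243
115.71137919550289 9.672468797737176
old [[545.544 336.64  125.   ]
 [590.862 102.818 125.   ]
 [472.827  81.321 125.   ]
 [429.523 311.447 125.   ]] [509.689 208.056 125.   ]
238.17326887573188 100.96871569380949
234.16516549696678 100.65698478323253
118.72505970736601 12.25114659995579
119.97698984671614 10.321894504172542
[[-0.    -0.922  0.386]
 [-0.     0.386  0.922]
 [-1.     0.    -0.   ]] 1.1 [251.158 599.482 231.315]
```

```bash
cat > p.py <<'E'
# usage: p.py x y z a_deg [maxstep]; prints tool-frame total shift & turn (units) from current pose
import sys
from h import *
from bench import manip
def rep():
    s=manip.observe();Rm=R.from_quat(s["orientation"]).as_matrix();z=Rm[:,2]
    a=np.degrees(np.arctan2(-z[0],z[1]));return s,Rm,a
if __name__=="__main__":
    np.set_printoptions(precision=3,suppress=True)
    s,Rm,a=rep();print("t",s["time"],"pos",s["eef_pos"],"a",round(a,2),"gap",round(s["finger_gap"],1),"tilt",Rm[:,0],"F",s["force"])
    v=[float(q) for q in sys.argv[1:]]
    if v:
        d=np.array(v[:3])-s["eef_pos"];turn=-(v[3]-a)/6
        c,si=np.cos(np.radians(v[3])),np.sin(np.radians(v[3]))
        Rt=np.array([[0,-c,-si],[0,-si,c],[-1,0,0]])
        print("units tool(now axes)",Rm.T@d/25,"| in target axes",Rt.T@d/25,"turn",turn)
E
python3 p.py 510 208 270 11
```

```text
t 1.1 pos [251.158 599.482 231.315] a -22.73 gap 85.6 tilt [-0. -0. -1.] F [-0.075 -0.255 -0.131]
units tool(now axes) [ -1.548 -15.6   -10.442] | in target axes [ -1.547  -7.176 -17.347] turn -5.6219713748618405
```

>>> apply_moves --plan '[[[-0.3,-0.5,-0.3],0,0.5],[[-0.3,-0.9,-0.6],0,0.5],[[-0.3,-1,-0.65],0,0.5],[[-0.3,-1,-0.65],0,0.5],[[-0.3,-1,-0.65],0,0.5],[[0,-1,-0.65],0,0.5],[[0,-1,-0.65],0,0.5],[[0,-1,-0.65],0,0.5],[[0,-1,-0.65],0,0.5],[[0,-1,-0.65],0,0.5]]'

```text
time: 2.1
eef_pos: [410.2, 365.7, 269.6]
orientation: [-0.391, 0.589, 0.391, 0.589]
force: [0.7, -0.4, 1.0]
finger_gap: 42.8
```

```bash
python3 p.py 510 208 270 11
```

```text
t 2.1 pos [410.215 365.736 269.625] a -22.8 gap 42.8 tilt [ 0.001  0.    -1.   ] F [ 0.666 -0.37   0.994]
units tool(now axes) [-0.011 -6.125 -4.269] | in target axes [-0.015 -2.714 -6.955] turn -5.633894586157832
```

>>> apply_moves --plan '[[[0,-0.57,-0.73],-0.7,0.5],[[0,-0.57,-0.73],-0.7,0.5],[[0,-0.57,-0.73],-0.7,0.5],[[0,-0.57,-0.73],-0.7,0.5],[[0,-0.57,-0.73],-0.7,0.5],[[0,-0.57,-0.73],-0.7,0.5],[[0,-0.57,-0.73],-0.7,0.5],[[0,-0.57,-0.73],-0.7,0.5],[[0,0,0],0,0.5],[[0,0,0],0,0.5]]'

```text
time: 3.1
eef_pos: [500.2, 208.7, 269.2]
orientation: [-0.544, 0.451, 0.544, 0.451]
force: [-0.0, 1.0, -0.5]
finger_gap: 43.0
```

```bash
cat > w.py <<'E'
import sys,pickle
from h import *
from bench import cams,manip,spotter
np.set_printoptions(precision=1,suppress=True)
s=manip.observe();w=cams.capture("wrist")
tag=sys.argv[1];names=sys.argv[2:]
cv2.imwrite(f"pics/w_{tag}.png",w["pixels"])
M={}
for n in names:
    L=spotter.outline_of(w,n);print(n,[(round(l["score"],2),np.round(l["box"])) for l in L])
    M[n]=[(l["score"],l["mask"]) for l in L]
pickle.dump((s,w,M),open(f"{tag}.pkl","wb"))
E
python3 p.py 510 208 270 11; python3 w.py A marker_black marker_red box_cutter marker_blue
```

```text
t 3.1 pos [500.233 208.743 269.189] a 10.69 gap 43.0 tilt [ 0.  0. -1.] F [-0.046  0.976 -0.547]
units tool(now axes) [-0.032 -0.378 -0.102] | in target axes [-0.032 -0.378 -0.104] turn -0.051355639675425856
marker_black [(0.6, array([417., 203.,  30., 150.]))]
marker_red [(0.6, array([352., 197.,  21., 152.])), (0.35, array([418., 204.,  74., 110.]))]
box_cutter [(0.67, array([288., 196.,  25., 181.]))]
marker_blue [(0.73, array([227., 200.,  33., 152.])), (0.33, array([286., 208.,  72., 111.]))]
```

View pics/w_A.png

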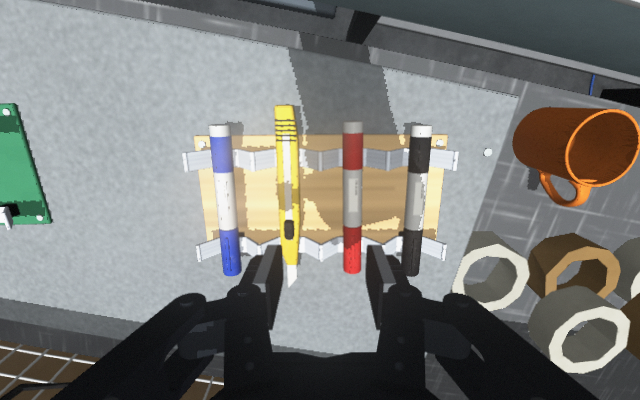

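The wrist view shows blue (227,200), cutter (288,196, blade away from the robot), red (352,197) and black (417,203) in place. Next is a second view from 75 mm to the left.

>>> apply_moves --plan '[[[0,-0.2,0.5],0,0.5],[[0,-0.2,1],0,0.5],[[0,0,1],0,0.5],[[0,0,0.7],0,0.5],[[0,0,0],0,0.5],[[0,0,0],0,0.5]]'

```text
time: 3.95
eef_pos: [494.9, 290.0, 268.6]
orientation: [0.546, -0.451, -0.545, -0.45]
force: [0.1, -0.2, 1.2]
finger_gap: 42.9
```

```bash
python3 w.py B marker_black marker_red box_cutter marker_blue; cat > m.py <<'E'
import pickle,sys
from h import *
np.set_printoptions(precision=1,suppress=True)
V=[pickle.load(open(f"{t}.pkl","rb")) for t in sys.argv[1:]]
def ends(mask):
    ys,xs=np.nonzero(mask);p=np.c_[xs,ys].astype(float);m=p.mean(0);u=np.linalg.svd(p-m,full_matrices=False)[2][0]
    if u[1]<0:u=-u
    t=(p-m)@u;n=np.array([-u[1],u[0]])
    lo,hi=np.percentile(t,[.5,99.5])
    e=[]
    for a,b in((lo,lo+12),(hi-12,hi)):
        k=(t>=a)&(t<=b);e.append((p[k]-m)@n)
    return m,[m+lo*u+n*np.median(e[0]),m+hi*u+n*np.median(e[1])]
for n in V[0][2]:
    r=[]
    for s,w,M in V:
        if M[n]: r.append((w,s,)+ends(M[n][0][1]))
    print(n)
    if len(r)>1:
        (w1,s1,m1,e1),(w2,s2,m2,e2)=r[:2]
        for nm,a,b in(("c",m1,m2),("near",e1[0],e2[0]),("far",e1[1],e2[1])):
            o1,d1=ray(w1,a,s1);o2,d2=ray(w2,b,s2);X,er=tri(o1,d1[0],o2,d2[0]);print("  tri",nm,X,round(er,1))
    for w,s,m,e in r:
        P=onz(w,e,152.5 if "mark" in n else 155,s);d=P[1]-P[0];print("  plane",P[0],P[1],"mid",P.mean(0),"len",np.linalg.norm(d),"yaw",np.degrees(np.arctan2(d[1],d[0])))
E
python3 m.py A B; python3 p.py
```

```text
marker_black [(0.64, array([326., 192.,  25., 153.]))]
marker_red [(0.61, array([260., 181.,  34., 142.]))]
box_cutter [(0.65, array([192., 186.,  37., 184.]))]
marker_blue [(0.77, array([133., 189.,  46., 153.])), (0.2, array([127., 194.,  84., 113.]))]
marker_black
  tri c [489.  288.4 152.4] 0.4
  tri near [428.  276.  152.7] 0.7
  tri far [562.7 303.6 156.1] 0.6
  plane [427.6 276.  152.5] [565.  305.2 152.5] mid [496.3 290.6 152.5] len 140.45111468653414 yaw 11.972563706899392
  plane [428.3 276.  152.5] [564.4 303.9 152.5] mid [496.4 290.  152.5] len 138.95612617538353 yaw 11.58007751422127
marker_red
  tri c [493.2 232.3 152.9] 4.9
  tri near [435.8 219.9 149.9] 0.7
  tri far [559.7 246.  163.7] 9.8
  plane [435.3 219.6 152.5] [571.8 248.6 152.5] mid [503.6 234.1 152.5] len 139.55152261030136 yaw 11.980286288791111
  plane [436.  220.5 152.5] [560.3 245.3 152.5] mid [498.1 232.9 152.5] len 126.80307242763465 yaw 11.281261528012768
box_cutter
  tri c [499.3 176.3 148.9] 0.4
  tri near [433.5 163.7 150.9] 0.9
  tri far [592.8 195.1 151.1] 0.4
  plane [432.9 164.2 155. ] [590.5 195.1 155. ] mid [511.7 179.6 155. ] len 160.56841530668643 yaw 11.106875150200864
  plane [433.7 165.5 155. ] [589.9 196.3 155. ] mid [511.8 180.9 155. ] len 159.21309289010705 yaw 11.155220093503969
marker_blue
  tri c [519.5 124.5 152.6] 0.2
  tri near [458.5 112.7 151.9] 0.1
  tri far [595.5 137.5 152.2] 0.2
  plane [458.4 112.9 152.5] [595.4 137.6 152.5] mid [526.9 125.3 152.5] len 139.18241336236625 yaw 10.220462072044645
  plane [458.5 113.1 152.5] [595.2 137.7 152.5] mid [526.9 125.4 152.5] len 138.86689851261815 yaw 10.221318637082145
t 4.2 pos [495.443 288.819 268.898] a 10.74 gap 42.7 tilt [ 0.    -0.001 -1.   ] F [1.005 0.132 0.045]
```

View pics/w_B.png

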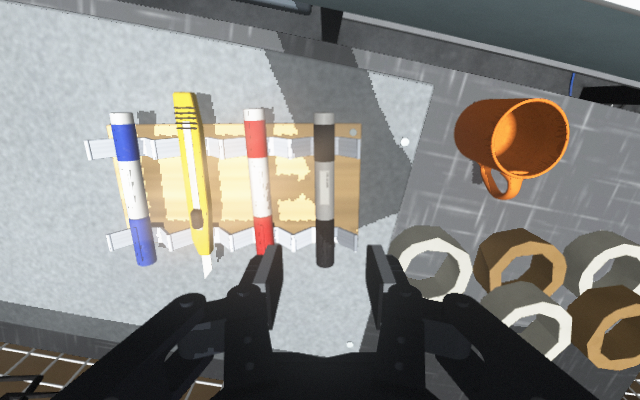

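Heights come out at about 152 mm as expected, and the lengths are about 139 mm. Both views agree, so I am picking black now.

>>> apply_moves --plan '[[[0.5,-0.05,0.05],0,0.5],[[0.9,0,0],0,0.5],[[0.9,0,0],0,0.5],[[0.9,0,0],0,0.5],[[0.8,0,0],0,0.5],[[0.7,0,0],0,0.5],[[0.4,0,0],0,0.5],[[0.24,0,0],0,0.5],[[0,0,0],0,0.5],[[0,0,0],0,0.5]]'

```text
time: 5.2
eef_pos: [496.4, 291.9, 135.9]
orientation: [0.545, -0.45, -0.545, -0.451]
force: [-0.5, 0.3, -0.3]
finger_gap: 42.6
```

```bash
python3 p.py 496.3 290.3 134.5 11.2;python3 w.py C marker_black
```

```text
t 5.2 pos [496.368 291.938 135.872] a 10.86 gap 42.6 tilt [ 0.001  0.001 -1.   ] F [-0.454  0.336 -0.259]
units tool(now axes) [ 0.055  0.015 -0.064] | in target axes [ 0.055  0.015 -0.064] turn -0.05671954083901435
marker_black [(0.58, array([318., 241.,  45., 236.]))]
```

View pics/w_C.png

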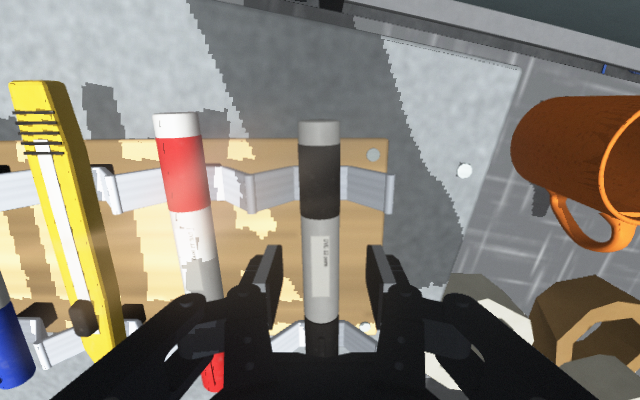

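>>> apply_moves --plan '[[[0.05,0,-0.05],0,0.7],[[0,0,0],0,1],[[0,0,0],0,1],[[0,0,0],0,1],[[-0.3,0,0],0,1],[[-0.6,0,0],0,1],[[-0.9,0,0],0,1],[[-1,0,0],0,1],[[-1,0,-0.3],0,1],[[-1,0,-0.6],0,1]]'

```text
time: 6.3
eef_pos: [499.5, 269.8, 255.3]
orientation: [-0.545, 0.449, 0.546, 0.45]
force: [0.6, -0.3, -0.8]
finger_gap: 15.2
```

```bash
python3 p.py 550 -150 270 11.5
```

```text
t 6.3 pos [499.545 269.841 255.274] a 11.05 gap 15.2 tilt [-0.     0.001 -1.   ] F [ 0.638 -0.277 -0.781]
units tool(now axes) [ -0.614   1.239 -16.868] | in target axes [ -0.589   1.37  -16.859] turn -0.07457132931409897
```

>>> apply_moves --plan '[[[-0.2,0.1,-0.9],0,1],[[0,0.1,-1],0,1],[[0,0.1,-1],0,1],[[0,0.1,-1],0,1],[[0,0.1,-1],0,1],[[0,0.1,-1],0,1],[[0,0.1,-1],0,1],[[0,0.1,-1],0,1],[[0,0.1,-1],0,1],[[0,0.1,-1],0,1]]'

```text
time: 7.3
eef_pos: [522.4, 19.8, 259.4]
orientation: [-0.545, 0.45, 0.545, 0.45]
force: [0.0, -0.4, -0.2]
finger_gap: 15.2
```

>>> apply_moves --plan '[[[0,0.1,-1],0,1],[[0,0.1,-1],0,1],[[0,0,-1],0,1],[[0,0,-1],0,1],[[0,0,-0.9],0,1],[[0,0,-0.6],0,1],[[0,0,-0.3],0,1],[[0,0,0],0,1],[[0,0,0],0,1]]'

```text
time: 8.2
eef_pos: [544.9, -121.2, 259.0]
orientation: [-0.545, 0.45, 0.546, 0.45]
force: [0.5, 0.5, -0.6]
finger_gap: 15.0
```

```bash
python3 p.py 550 -150 270 11.5;python3 w.py D new_rack marker_black
```

```text
t 8.2 pos [ 544.905 -121.235  259.015] a 10.97 gap 15.0 tilt [-0.     0.001 -1.   ] F [ 0.463  0.55  -0.617]
units tool(now axes) [-0.441  0.019 -1.168] | in target axes [-0.439  0.03  -1.168] turn -0.08866298625860569
new_rack [(0.83, array([236., 191., 284., 140.]))]
marker_black [(0.97, array([326., 242.,  49., 234.]))]
```

View pics/w_D.png

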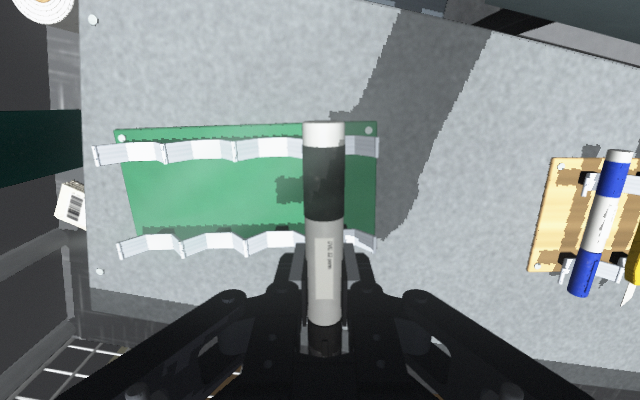

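>>> apply_moves --plan '[[[0,0,-0.5],-0.1,1],[[0,0,-1],0,1],[[0,0,-1],0,1],[[0,0,-1],0,1],[[0,0,-0.6],0,1],[[0,0,-0.3],0,1],[[0,0,0],0,1],[[0,0,0],0,1]]'

```text
time: 9.15
eef_pos: [566.8, -228.8, 259.0]
orientation: [-0.547, 0.447, 0.548, 0.447]
force: [0.4, -0.1, -0.2]
finger_gap: 14.9
```

```bash
python3 p.py;python3 w.py E new_rack marker_black
python3 - <<'E'
import cv2
a=cv2.imread("pics/w_D.png")[100:270,80:400];cv2.imwrite("pics/Dz.png",cv2.resize(a,(800,425),interpolation=cv2.INTER_CUBIC))
a=cv2.imread("pics/w_E.png")[100:270,180:500];cv2.imwrite("pics/Ez.png",cv2.resize(a,(800,425),interpolation=cv2.INTER_CUBIC))
E
```

```text
t 9.15 pos [ 566.812 -228.846  259.017] a 11.57 gap 14.9 tilt [-0.     0.002 -1.   ] F [ 0.411 -0.121 -0.165]
new_rack [(0.75, array([375., 191., 290., 140.])), (0.7, array([324., 241.,  46., 232.]))]
marker_black [(0.65, array([324., 241.,  47., 233.]))]
```

View pics/Dz.png

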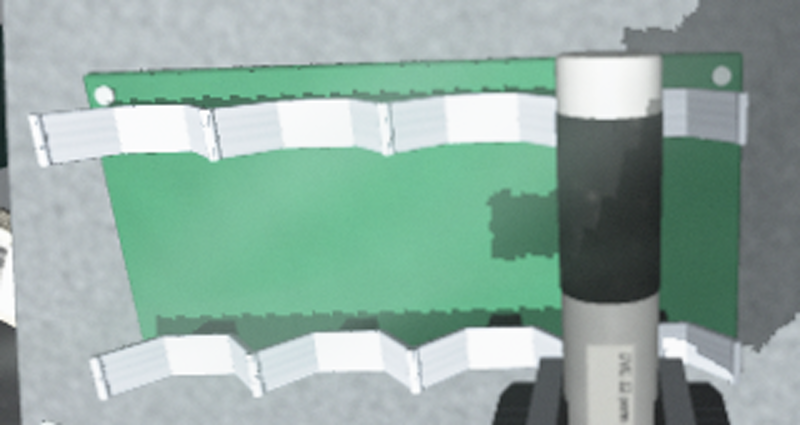

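View pics/Ez.png

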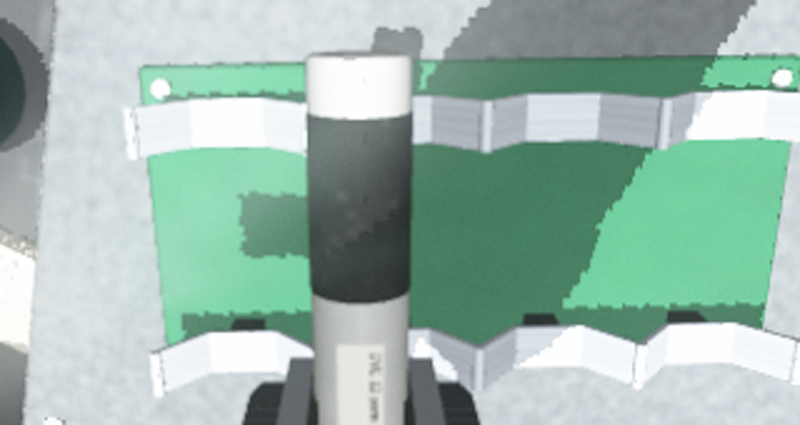

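View pics/w_E.png

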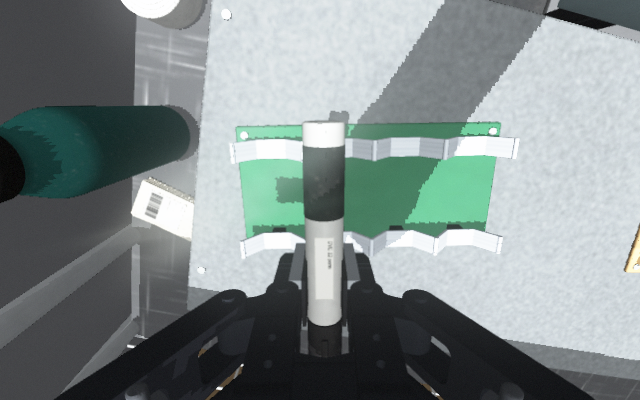

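```bash
cat > fit.py <<'E'
import pickle
from h import *
from scipy.optimize import least_squares
D=pickle.load(open("D.pkl","rb"));E=pickle.load(open("E.pkl","rb"))
obs=[]
def add(V,off,L):
    for l,zm in L: obs.append((V,l,np.array(zm)/2.5+off))
add(D,(80,100),[((-60,-118,5),(86,75)),((-60,118,5),(742,54)),
 ((-50,-112,41),(33,114)),((-34,-112,41),(44,164)),((-50,-56,41),(206,108)),((-34,-56,41),(214,160)),((-50,0,41),(384,104)),((-34,0,41),(389,155)),
 ((34,-112,41),(96,357)),((50,-112,41),(104,398)),((34,-56,41),(250,349)),((50,-56,41),(259,394)),((34,0,41),(410,346)),((50,0,41),(416,391))])
add(E,(180,100),[((-60,-118,5),(140,66)),((-50,-112,41),(130,108)),((-34,-112,41),(135,156)),((-50,0,41),(487,100)),((-34,0,41),(487,152)),((-50,56,41),(663,96)),((-34,56,41),(665,146)),
 ((34,-112,41),(154,350)),((50,-112,41),(158,393)),((34,0,41),(478,345)),((50,0,41),(478,390)),((34,56,41),(638,343)),((50,56,41),(636,386))])
def res(p,full=False):
    a=p[3];Rz=np.array([[np.cos(a),-np.sin(a),0],[np.sin(a),np.cos(a),0],[0,0,1]])
    return np.concatenate([proj(V[1],Rz@np.array(l,float)+p[:3],V[0])[0]-uv for V,l,uv in obs])
r=least_squares(res,[558,-190,120,.2],loss="soft_l1")
np.set_printoptions(precision=2,suppress=True)
print(r.x,np.degrees(r.x[3]));print(res(r.x).reshape(-1,2))
a=r.x[3]
for y in(84,28,-28,-84):print(y,r.x[0]-np.sin(a)*y,r.x[1]+np.cos(a)*y)
E
python3 fit.py
```

```text
[ 560.5  -188.82  116.99    0.22] 12.613316111225341
[[-1.52 -0.92]
 [ 0.5  -0.91]
 [ 0.72  0.15]
 [ 1.1  -0.04]
 [ 0.25  0.12]
 [ 0.64 -0.61]
 [-0.39 -0.56]
 [-0.11 -0.7 ]
 [-0.64 -0.75]
 [ 0.34 -0.83]
 [ 0.44  1.15]
 [-0.06 -0.37]
 [ 0.48  0.92]
 [ 0.03 -0.48]
 [-1.1  -0.15]
 [-0.78 -0.35]
 [-0.67  0.65]
 [-0.09  0.34]
 [-0.74 -0.14]
 [ 1.02  0.98]
 [-1.79  1.25]
 [ 0.05  0.82]
 [ 0.26  0.16]
 [ 0.25  0.86]
 [-0.33 -0.51]
 [ 0.98  0.51]
 [ 0.02 -0.08]]
84 542.1596443548509 -106.85020536093175
28 554.3883670597922 -161.4987034281765
-28 566.6170897647335 -216.14720149542126
-84 578.8458124696748 -270.795699562666
```

```bash
cat > held.py <<'E'
import pickle,sys
from h import *
import types
np.set_printoptions(precision=1,suppress=True)
src=open("m.py").read().split("for n in V[0][2]")[0]
tag=sys.argv[1];n=sys.argv[2];sys.argv=["m.py",tag];exec(src)
s,w,M=V[0];m,e=ends(M[n][0][1])
P=onz(w,e,s["eef_pos"][2]+18.7,s);Rm=R.from_quat(s["orientation"]).as_matrix()
T=(P-s["eef_pos"])@Rm;print("px",e,"tool-frame near/far",T[0],T[1],"mid",T.mean(0),"len",np.linalg.norm(T[1]-T[0]))
E
python3 held.py D marker_black; python3 held.py E marker_black; python3 p.py 578.5 -270.7 136 12.6
```

```text
px [array([323. , 121.9]), array([324.1, 354.1])] tool-frame near/far [-18.7  69.7  -0.5] [-18.7 -43.2   0.1] mid [-18.7  13.3  -0.2] len 112.9733388436807
px [array([322.9, 121.9]), array([324.1, 354.1])] tool-frame near/far [-18.7  69.8  -0.5] [-18.7 -43.2   0.1] mid [-18.7  13.3  -0.2] len 113.0059085966731
t 9.3 pos [ 566.858 -228.995  259.203] a 11.59 gap 15.1 tilt [ 0.     0.001 -1.   ] F [0.415 0.295 0.575]
units tool(now axes) [ 4.927 -0.12  -1.732] | in target axes [ 4.928 -0.091 -1.73 ] turn -0.16822259283860555
```

>>> apply_moves --plan '[[[0,-0.1,-0.6],-0.17,1],[[0.3,0,-0.8],0,1],[[0.6,0,-0.33],0,1],[[0.9,0,0],0,1],[[0.9,0,0],0,1],[[0.6,0,0],0,1],[[0.4,0,0],0,1],[[0,0,0],0,1],[[0,0,0],0,1]]'

```text
time: 10.2
eef_pos: [578.3, -272.6, 166.6]
orientation: [0.551, -0.443, -0.551, -0.443]
force: [-0.6, -0.3, -0.4]
finger_gap: 15.1
```

```bash
python3 p.py 578.5 -270.7 136 12.6; python3 w.py F marker_black
```

```text
t 10.2 pos [ 578.334 -272.62   166.557] a 12.47 gap 15.1 tilt [ 0. -0. -1.] F [-0.627 -0.32  -0.422]
units tool(now axes) [ 1.222 -0.023  0.074] | in target axes [ 1.222 -0.023  0.074] turn -0.022012379048386006
marker_black [(0.64, array([325., 239.,  44., 234.]))]
```

View pics/w_F.png

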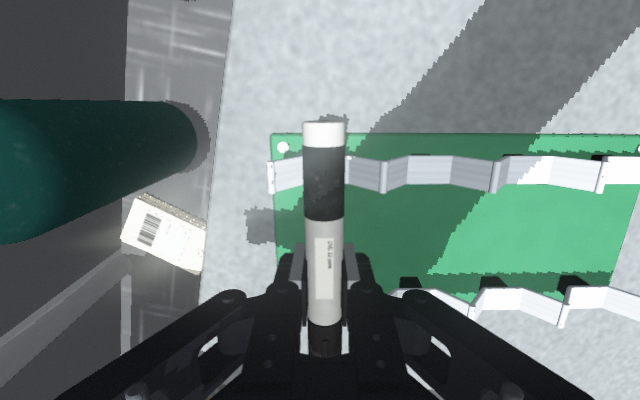

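The marker (col ~324) sits midway between the ridges at cols 271 and 382, so it can go down.

>>> apply_moves --plan '[[[0.4,0,0.04],0,1],[[0.4,0,0.03],0,1],[[0.25,0,0],0,1],[[0.17,0,0],0,1],[[0,0,0],0,1],[[0,0,0],0,1]]'

```text
time: 10.9
eef_pos: [577.9, -270.8, 136.0]
orientation: [0.551, -0.443, -0.551, -0.443]
force: [-0.4, -0.3, -0.4]
finger_gap: 15.2
```

```bash
python3 p.py 578.5 -270.7 135 12.6
```

```text
t 10.9 pos [ 577.911 -270.773  136.027] a 12.48 gap 15.2 tilt [ 0. -0. -1.] F [-0.43  -0.311 -0.44 ]
units tool(now axes) [ 0.041 -0.024 -0.002] | in target axes [ 0.041 -0.024 -0.002] turn -0.019492406468591145
```

>>> apply_moves --plan '[[[0.05,0,0],0,1],[[0,0,0],0,1],[[0,0,0],0,0.7],[[0,0,0],0,0.5],[[0,0,0],0,0.5],[[0,0,0],0,0.5]]'

```text
time: 11.5
eef_pos: [577.8, -270.7, 134.9]
orientation: [0.551, -0.443, -0.551, -0.443]
force: [0.7, 0.5, 0.1]
finger_gap: 43.1
```

```bash
python3 p.py;  python3 w.py G marker_black
```

```text
t 11.5 pos [ 577.83  -270.683  134.902] a 12.48 gap 43.1 tilt [ 0. -0. -1.] F [0.737 0.512 0.144]
marker_black [(0.64, array([324., 240.,  47., 233.]))]
```

View pics/w_G.png

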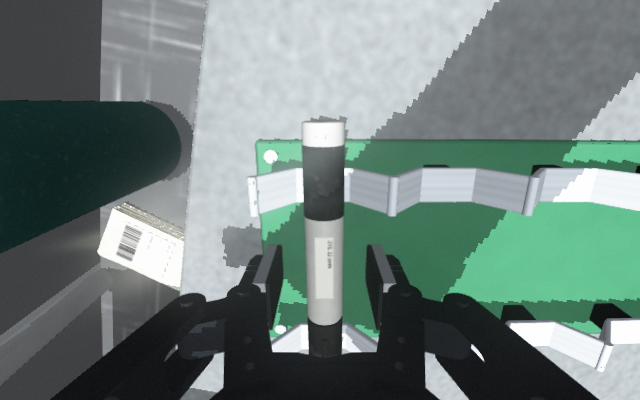

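>>> apply_moves --plan '[[[-0.4,0,0],0,0.5],[[-0.8,0,0],0,0.5],[[-1,0,0],0,0.5],[[-1,0,0.5],0,0.5],[[-0.4,-0.1,0.9],0.2,0.5],[[0,-0.1,1],0,0.5],[[0,-0.1,1],0,0.5],[[0,-0.1,1],0,0.5],[[0,-0.1,1],0,0.5],[[0,-0.1,1],0,0.5]]'

```text
time: 12.6
eef_pos: [560.5, -110.0, 225.8]
orientation: [0.547, -0.448, -0.546, -0.449]
force: [0.2, 0.3, 0.9]
finger_gap: 43.0
```

>>> apply_moves --plan '[[[0,-0.1,1],0,0.5],[[0,-0.1,1],0,0.5],[[0,-0.1,1],0,0.5],[[0,-0.1,1],0,0.5],[[0,-0.1,1],0,0.5],[[0,-0.1,1],0,0.5],[[0,-0.1,1],0,0.5],[[0,0,1],0,0.5],[[0,0,1],0,0.5],[[0,0,1],0,0.5]]'

```text
time: 13.6
eef_pos: [528.7, 138.7, 225.7]
orientation: [0.547, -0.448, -0.546, -0.449]
force: [-0.5, -0.1, 0.1]
finger_gap: 42.9
```

```bash
python3 p.py 503.7 234.2 134.7 11.3
```

```text
t 13.6 pos [528.694 138.725 225.734] a 11.29 gap 42.9 tilt [ 0.001  0.    -1.   ] F [-0.516 -0.149  0.084]
units tool(now axes) [3.641 0.237 3.941] | in target axes [3.641 0.232 3.941] turn -0.002110062285916925
```

>>> apply_moves --plan '[[[0,0.1,1],0,0.5],[[0,0.1,1],0,0.5],[[0,0.03,0.9],0,0.5],[[0,0,0.6],0,0.5],[[0,0,0.3],0,0.5],[[0.4,0,0],0,0.5],[[0.4,0,0],0,0.5],[[0,0,0],0,0.5]]'

```text
time: 14.4
eef_pos: [503.7, 227.4, 202.6]
orientation: [-0.546, 0.451, 0.547, 0.447]
force: [0.1, -0.5, 0.0]
finger_gap: 42.6
```

```bash
python3 p.py 503.7 234.2 134.7 11.3; python3 w.py H marker_red box_cutter; python3 held.py H marker_red
```

```text
t 14.4 pos [503.692 227.37  202.623] a 11.15 gap 42.6 tilt [-0.004 -0.003 -1.   ] F [ 0.118 -0.474  0.02 ]
units tool(now axes) [ 2.716 -0.065  0.274] | in target axes [ 2.717 -0.054  0.268] turn -0.02524281787772657
marker_red [(0.76, array([337., 217.,  33., 198.]))]
box_cutter [(0.82, array([248., 186.,  39., 183.]))]
px [array([333. , 117.9]), array([334.5, 313. ])] tool-frame near/far [-18.4  71.2   3.4] [-18.8 -18.4   5.1] mid [-18.6  26.4   4.2] len 89.64559622267312
```

View pics/w_H.png

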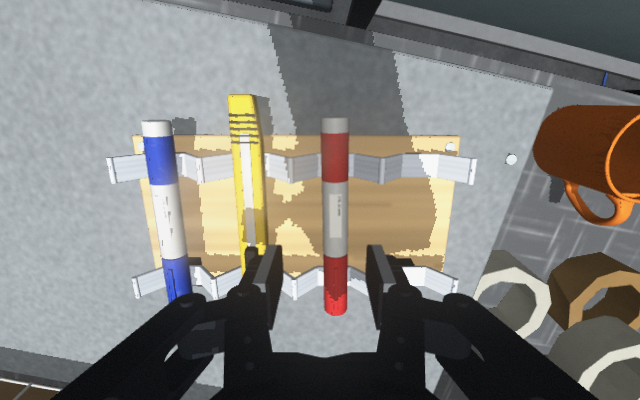

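>>> apply_moves --plan '[[[0.3,-0.05,0.15],0,0.5],[[0.5,0,0.12],0,0.5],[[0.7,0,0],0,0.5],[[0.6,0,0],0,0.5],[[0.4,0,0],0,0.5],[[0.2,0,0],0,0.5],[[0,0,0],0,0.5],[[0,0,0],0,0.5]]'

```text
time: 15.35
eef_pos: [504.7, 236.8, 137.7]
orientation: [0.547, -0.448, -0.547, -0.449]
force: [-0.7, 0.4, -1.3]
finger_gap: 42.8
```

```bash
python3 p.py 503.7 234.2 134.5 11.3; python3 w.py I marker_red
```

```text
t 15.35 pos [504.736 236.822 137.657] a 11.29 gap 42.8 tilt [ 0.001  0.    -1.   ] F [-0.705  0.434 -1.336]
units tool(now axes) [ 0.126  0.061 -0.095] | in target axes [ 0.126  0.061 -0.095] turn -0.0014485205942656638
marker_red [(0.82, array([318., 238.,  45., 240.]))]
```

View pics/w_I.png

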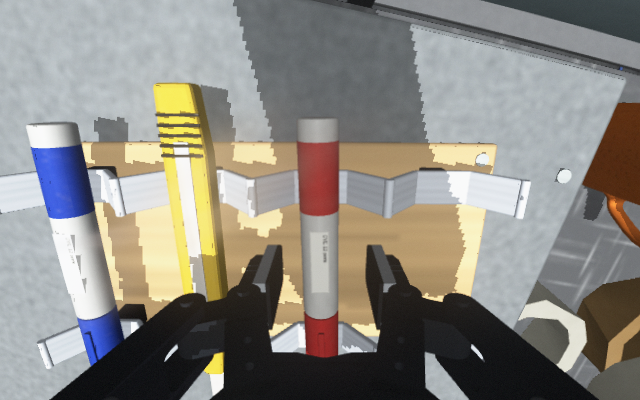

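>>> apply_moves --plan '[[[0.13,0.06,-0.1],0,0.7],[[0,0,0],0,1],[[0,0,0],0,1],[[0,0,0],0,1],[[-0.4,0,0],0,1],[[-0.8,0,0],0,1],[[-1,0,0],0,1],[[-1,0,-0.3],0,1],[[-0.5,0.1,-0.8],0,1],[[0,0.1,-1],0,1]]'

```text
time: 16.45
eef_pos: [510.0, 182.9, 229.7]
orientation: [0.548, -0.445, -0.547, -0.45]
force: [0.8, 0.2, -0.2]
finger_gap: 15.2
```

>>> apply_moves --plan '[[[0,0.1,-1],-0.2,1],[[0,0.1,-1],0,1],[[0,0.1,-1],0,1],[[0,0.1,-1],0,1],[[0,0.1,-1],0,1],[[0,0.1,-1],0,1],[[0,0.1,-1],0,1],[[0,0.1,-1],0,1],[[0,0.1,-1],0,1],[[0,0.1,-1],0,1]]'

```text
time: 17.45
eef_pos: [538.1, -69.1, 227.4]
orientation: [0.552, -0.442, -0.551, -0.443]
force: [-0.6, -0.1, 0.9]
finger_gap: 15.2
```

```bash
python3 p.py 566.4 -216.1 136 12.6;python3 w.py J marker_red; python3 held.py J marker_red
```

```text
t 17.45 pos [538.098 -69.13  227.399] a 12.5 gap 15.2 tilt [ 0.001  0.    -1.   ] F [-0.637 -0.094  0.892]
units tool(now axes) [ 3.657  0.17  -5.984] | in target axes [ 3.656  0.178 -5.984] turn -0.01746552205339036
marker_red [(0.61, array([323., 239.,  43., 233.]))]
px [array([322.9, 124. ]), array([324., 354.])] tool-frame near/far [-18.8  69.   -0.5] [-18.7 -43.2   0.1] mid [-18.7  12.9  -0.2] len 112.20703917915175
```

>>> apply_moves --plan '[[[0,0.1,-1],0,1],[[0,0.07,-1],0,1],[[0,0,-1],0,1],[[0,0,-1],0,1],[[0.3,0,-0.9],0,1],[[0.6,0,-0.55],0,1],[[0.6,0,-0.2],0,1],[[0.6,0,0],0,1],[[0,0,0],0,1],[[0,0,0],0,1]]'

```text
time: 18.55
eef_pos: [564.3, -205.8, 173.8]
orientation: [-0.551, 0.442, 0.552, 0.442]
force: [0.2, -0.2, 0.4]
finger_gap: 14.8
```

```bash
python3 p.py 566.4 -216.1 135.2 12.6;python3 w.py K marker_red
```

```text
t 18.55 pos [ 564.318 -205.804  173.752] a 12.57 gap 14.8 tilt [-0.001  0.001 -1.   ] F [ 0.179 -0.177  0.367]
units tool(now axes) [ 1.542  0.007 -0.422] | in target axes [ 1.542  0.009 -0.42 ] turn -0.005210747378078177
marker_red [(0.7, array([323., 241.,  45., 233.])), (0.26, array([358., 227., 430., 189.]))]
```

View pics/w_K.png

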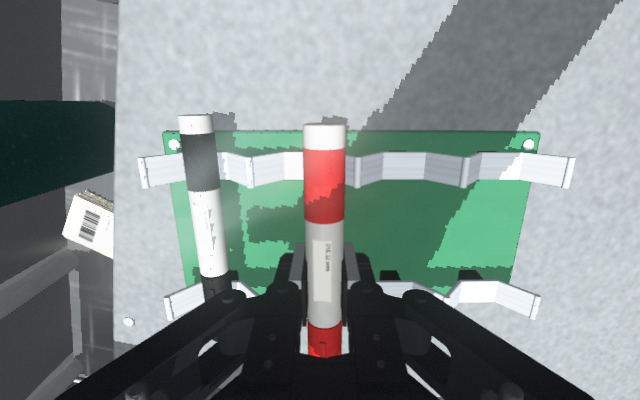

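>>> apply_moves --plan '[[[0.1,0,-0.25],0,1],[[0.3,0,-0.17],0,1],[[0.5,0,0],0,1],[[0.4,0,0],0,1],[[0.24,0,0],0,1],[[0,0,0],0,1],[[0,0,0],0,1]]'

```text
time: 19.35
eef_pos: [566.5, -217.0, 135.1]
orientation: [-0.551, 0.443, 0.552, 0.443]
force: [-0.6, 0.4, 0.6]
finger_gap: 14.7
```

```bash
python3 p.py 566.4 -216.1 134.8 12.6
```

```text
t 19.35 pos [ 566.527 -216.984  135.106] a 12.51 gap 14.7 tilt [-0.  0. -1.] F [-0.575  0.408  0.577]
units tool(now axes) [ 0.012 -0.003  0.036] | in target axes [ 0.012 -0.003  0.036] turn -0.0155085525951133
```

>>> apply_moves --plan '[[[0.02,0,0],0,0.7],[[0,0,0],0,0.5],[[0,0,0],0,0.5],[[0,0,0],0,0.5],[[-0.4,0,0],0,0.5],[[-0.8,0,0],0,0.5],[[-1,0,0],0,0.5],[[-1,0,0.5],0.3,0.5],[[-0.4,-0.1,0.9],0,0.5],[[0,-0.1,1],0,0.5]]'

```text
time: 20.35
eef_pos: [561.3, -158.1, 228.2]
orientation: [0.546, -0.451, -0.542, -0.453]
force: [0.5, 0.1, -0.5]
finger_gap: 42.9
```

>>> apply_moves --plan '[[[0,-0.1,1],0,0.5],[[0,-0.1,1],0,0.5],[[0,-0.1,1],0,0.5],[[0,-0.1,1],0,0.5],[[0,-0.1,1],0,0.5],[[0,-0.1,1],0,0.5],[[0,-0.1,1],0,0.5],[[0,-0.1,1],0,0.5],[[0,-0.1,1],0,0.5],[[0,-0.1,0.9],0,0.5]]'

```text
time: 21.35
eef_pos: [538.6, 91.9, 226.0]
orientation: [0.545, -0.451, -0.544, -0.451]
force: [0.4, 0.6, -1.1]
finger_gap: 43.1
```

>>> apply_moves --plan '[[[0,0,0.9],0,0.5],[[0,0,0.4],0,0.5],[[0.4,0,0.1],0,0.5],[[0.4,0,0],0,0.5],[[0.4,0,0],0,0.5],[[0,0,0],0,0.5],[[0,0,0],0,0.5]]'

```text
time: 22.05
eef_pos: [532.1, 123.7, 194.5]
orientation: [-0.544, 0.452, 0.544, 0.451]
force: [-0.5, 0.0, -0.0]
finger_gap: 42.5
```

```bash
python3 p.py 526.9 125.4 134.6 10.4; python3 w.py L marker_blue box_cutter; python3 held.py L marker_blue
```

```text
t 22.05 pos [532.127 123.681 194.465] a 10.59 gap 42.5 tilt [-0.001 -0.001 -1.   ] F [-0.513  0.048 -0.029]
units tool(now axes) [2.395 0.19  0.107] | in target axes [2.395 0.193 0.105] turn 0.03200275443264585
marker_blue [(0.77, array([331., 212.,  28., 208.])), (0.61, array([326., 219., 101., 156.]))]
box_cutter [(0.7, array([418., 183.,  46., 209.]))]
px [array([329. , 107.9]), array([325.8, 313. ])] tool-frame near/far [-18.6  75.    1.8] [-18.7 -18.5   0.9] mid [-18.7  28.3   1.4] len 93.45008742916826
```

View pics/w_L.png

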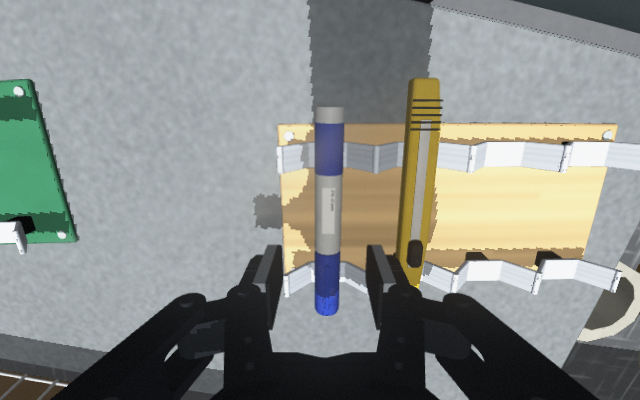

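>>> apply_moves --plan '[[[0.3,0.1,0.07],0,0.5],[[0.6,0.11,0],0,0.5],[[0.6,0,0],0,0.5],[[0.5,0,0],0,0.5],[[0.3,0,0],0,0.5],[[0.1,0,0],0,0.5],[[0,0,0],0,0.5]]'

```text
time: 22.9
eef_pos: [526.7, 125.6, 134.9]
orientation: [-0.544, 0.451, 0.544, 0.451]
force: [-0.3, -0.4, 0.3]
finger_gap: 42.7
```

```bash
python3 p.py 526.9 125.4 134.6 10.4; python3 w.py N marker_blue; python3 held.py N marker_blue
```

```text
t 22.9 pos [526.705 125.558 134.884] a 10.69 gap 42.7 tilt [-0. -0. -1.] F [-0.279 -0.425  0.34 ]
units tool(now axes) [ 0.011 -0.007 -0.008] | in target axes [ 0.011 -0.007 -0.008] turn 0.04783906088489805
marker_blue [(0.66, array([325., 240.,  42., 235.]))]
px [array([324. , 122.9]), array([321.9, 354.1])] tool-frame near/far [-18.7  69.4  -0.1] [-18.7 -43.2  -1. ] mid [-18.7  13.1  -0.5] len 112.61482488205657
```

View pics/w_N.png

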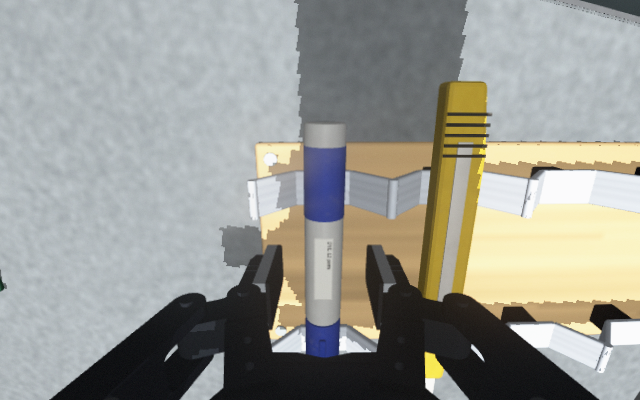

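>>> apply_moves --plan '[[[0.01,0,0],0,0.7],[[0,0,0],0,1],[[0,0,0],0,1],[[0,0,0],0,1],[[-0.4,0,0],0,1],[[-0.8,0,0],0,1],[[-1,0,0],0,1],[[-1,0.1,-0.3],0,1],[[-0.4,0.2,-0.8],-0.3,1],[[0,0.2,-1],0,1]]'

```text
time: 24.0
eef_pos: [525.8, 72.6, 227.3]
orientation: [0.553, -0.44, -0.551, -0.443]
force: [0.9, -0.5, -0.4]
finger_gap: 15.0
```

>>> apply_moves --plan '[[[0,0.2,-1],0,1],[[0,0.2,-1],0,1],[[0,0.2,-1],0,1],[[0,0.2,-1],0,1],[[0,0.05,-1],0,1],[[0,0,-1],0,1],[[0.3,0,-0.7],0,1],[[0.6,0,-0.4],0,1],[[0.5,0,0],0,1],[[0,0,0],0,1]]'

```text
time: 25.0
eef_pos: [540.9, -105.5, 188.0]
orientation: [-0.55, 0.443, 0.553, 0.442]
force: [-0.9, 1.2, -0.4]
finger_gap: 15.2
```

```bash
python3 p.py 542 -106.9 135 12.6;python3 w.py O marker_blue marker_red; python3 held.py O marker_blue
```

```text
t 25.0 pos [ 540.91  -105.455  188.025] a 12.5 gap 15.2 tilt [-0.005  0.001 -1.   ] F [-0.902  1.174 -0.37 ]
units tool(now axes) [ 2.121 -0.039 -0.071] | in target axes [ 2.121 -0.03  -0.066] turn -0.016695602819544558
marker_blue [(0.81, array([324., 240.,  42., 232.]))]
marker_red [(0.69, array([141., 225.,  70., 209.]))]
px [array([324., 122.]), array([324., 354.])] tool-frame near/far [-18.4  69.7  -0.1] [-18.9 -43.    0.1] mid [-18.6  13.3  -0. ] len 112.70530912999845
```

View pics/w_O.png

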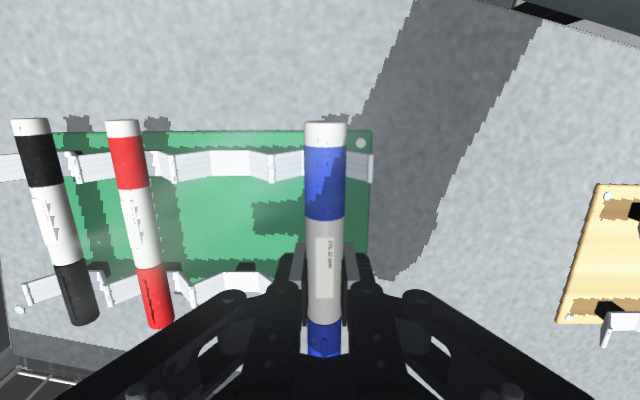

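Black and red lie in their slots. Blue is midway between the ridges at cols 270 and 371, so I am lowering it.

>>> apply_moves --plan '[[[0.4,-0.03,-0.06],0,1],[[0.6,0,0],0,1],[[0.5,0,0],0,1],[[0.35,0,0],0,1],[[0.2,0,0],0,1],[[0.05,0,0],0,1],[[0,0,0],0,1]]'

```text
time: 25.85
eef_pos: [543.8, -107.6, 137.4]
orientation: [0.552, -0.443, -0.551, -0.443]
force: [0.1, 0.6, 0.0]
finger_gap: 15.2
```

```bash
python3 p.py 542 -106.9 134.8 12.6
```

```text
t 25.85 pos [ 543.804 -107.604  137.369] a 12.49 gap 15.2 tilt [ 0. -0. -1.] F [0.06  0.574 0.036]
units tool(now axes) [0.103 0.064 0.043] | in target axes [0.103 0.064 0.043] turn -0.018445432102538756
```

>>> apply_moves --plan '[[[0.1,0.06,0.04],0,1],[[0,0,0],0,1],[[0,0,0],0,0.7],[[0,0,0],0,0.5],[[0,0,0],0,0.5],[[-0.4,0,0],0,0.5],[[-0.8,0,0],0,0.5],[[-1,0,0],0,0.5],[[-1,0,0.4],0.3,0.5],[[-0.5,-0.1,0.9],0,0.5]]'

```text
time: 26.85
eef_pos: [539.0, -77.1, 230.4]
orientation: [0.545, -0.452, -0.541, -0.453]
force: [-0.5, 0.1, 0.1]
finger_gap: 42.8
```

>>> apply_moves --plan '[[[0,-0.1,1],0,0.5],[[0,-0.1,1],0,0.5],[[0,-0.1,1],0,0.5],[[0,-0.1,1],0,0.5],[[0,-0.1,1],0,0.5],[[0,-0.1,1],0,0.5],[[0,-0.1,1],0,0.5],[[0,-0.1,1],0,0.5],[[0,0,1],0,0.5],[[0,0,0.8],0,0.5]]'

```text
time: 27.85
eef_pos: [511.9, 171.7, 228.1]
orientation: [-0.545, 0.451, 0.545, 0.451]
force: [0.6, -0.1, 0.1]
finger_gap: 42.5
```

>>> apply_moves --plan '[[[0,0,0.35],0,0.5],[[0,0,0],0,0.5],[[0,0,0],0,0.5],[[0,0,0],0,0.5]]'

```text
time: 28.25
eef_pos: [511.1, 176.7, 227.4]
orientation: [0.544, -0.452, -0.543, -0.452]
force: [-0.2, -0.4, 0.3]
finger_gap: 42.7
```

```bash
python3 p.py 507.4 178.3 134.6 11; python3 w.py P box_cutter; python3 held.py P box_cutter
```

```text
t 28.25 pos [511.081 176.661 227.415] a 10.54 gap 42.7 tilt [ 0.    -0.001 -1.   ] F [-0.162 -0.395  0.349]
units tool(now axes) [3.712 0.133 0.096] | in target axes [3.713 0.132 0.092] turn -0.07736730505196447
box_cutter [(0.62, array([327., 204.,  25., 210.]))]
px [array([325., 100.]), array([327., 302.])] tool-frame near/far [-18.7  77.9   0.3] [-18.7 -12.3   1.5] mid [-18.7  32.8   0.9] len 90.13972536117447
```

View pics/w_P.png

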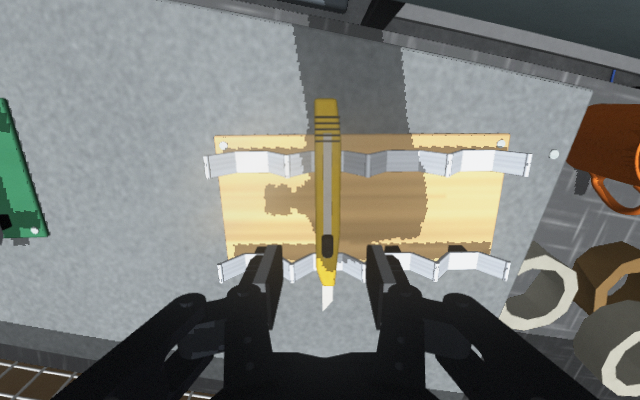

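```bash
python3 - <<'E'
import pickle
from h import *
np.set_printoptions(precision=1,suppress=True)
s,w,M=pickle.load(open("P.pkl","rb"));Rm=R.from_quat(s["orientation"]).as_matrix()
for nm,uv,z in(("near",(325,98.5),156),("btn",(327.5,235),164),("btnfar",(327.5,257),164),("bodyfar",(327,286),156),("tip",(325,310),150),("rest near L",(288,153),161),("rest near R",(366,153),161)):
    P=onz(w,[uv],z,s)[0];print(nm,P,(P-s["eef_pos"])@Rm)
E
```

```text
near [433.4 162.7 156. ] [71.4 79.   0.5]
btn [525.5 181.9 164. ] [ 63.4 -15.2   2.6]
btnfar [543.  185.3 164. ] [ 63.4 -33.    2.7]
bodyfar [572.8 190.6 156. ] [ 71.4 -63.2   2.5]
tip [600.1 194.2 150. ] [ 77.4 -90.7   1. ]
rest near L [472.5 144.6 161. ] [ 66.4  43.8 -24.4]
rest near R [462.8 196.4 161. ] [66.4 43.9 28.3]
```

>>> apply_moves --plan '[[[0.4,0.16,0.06],-0.13,0.5],[[0.8,0,0],0,0.5],[[0.9,0,0],0,0.5],[[0.8,0,0],0,0.5],[[0.5,0,0],0,0.5],[[0.3,0,0],0,0.5],[[0,0,0],0,0.5],[[0,0,0],0,0.5]]'

```text
time: 29.15
eef_pos: [506.9, 179.4, 135.3]
orientation: [0.548, -0.447, -0.547, -0.448]
force: [0.5, 0.0, 0.3]
finger_gap: 42.6
```

```bash
python3 p.py 507.2 178 132 11.3; python3 w.py Q box_cutter; python3 held.py Q box_cutter
```

```text
t 29.15 pos [506.877 179.366 135.284] a 11.47 gap 42.6 tilt [ 0.001  0.    -1.   ] F [0.482 0.043 0.332]
units tool(now axes) [ 0.131 -0.002 -0.056] | in target axes [ 0.131 -0.002 -0.056] turn 0.027958775974917433
box_cutter [(0.94, array([322., 236.,  44., 251.]))]
px [array([320., 108.]), array([319., 354.])] tool-frame near/far [-18.8  74.9  -1.7] [-18.7 -43.2  -2.4] mid [-18.7  15.9  -2. ] len 118.17259874147159
```

View pics/w_Q.png

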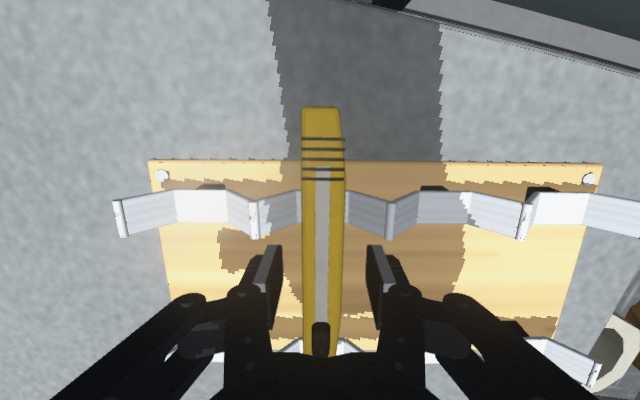

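>>> apply_moves --plan '[[[0.13,0,-0.06],0,0.7],[[0,0,0],0,1],[[0,0,0],0,1],[[0,0,0],0,1],[[-0.4,0,0],0,1],[[-0.8,0,0],0,1],[[-1,0,0],0,1],[[-1,0.1,-0.3],0,1],[[-0.5,0.1,-0.8],-0.2,1],[[0,0.1,-1],0,1]]'

```text
time: 30.25
eef_pos: [511.4, 126.2, 227.0]
orientation: [0.554, -0.439, -0.552, -0.443]
force: [1.0, 0.3, -0.5]
finger_gap: 17.5
```

>>> apply_moves --plan '[[[0,0.1,-1],0,1],[[0,0.1,-1],0,1],[[0,0.1,-1],0,1],[[0,0.1,-1],0,1],[[0,0.1,-1],0,1],[[0,0.1,-1],0,1],[[0,0.1,-1],0,1],[[0,0.1,-1],0,1],[[0,0.1,-1],0,1],[[0,0.1,-1],0,1]]'

```text
time: 31.25
eef_pos: [540.7, -125.3, 224.6]
orientation: [0.552, -0.442, -0.552, -0.442]
force: [-0.7, -0.6, -1.6]
finger_gap: 16.8
```

>>> apply_moves --plan '[[[0,0.1,-0.9],0,1],[[0.2,0,-0.5],0,1],[[0.3,0,-0.2],0,1],[[0.4,0,0],0,1],[[0,0,0],0,1],[[0,0,0],0,1],[[0,0,0],0,1]]'

```text
time: 31.95
eef_pos: [547.4, -163.0, 201.7]
orientation: [-0.552, 0.441, 0.553, 0.441]
force: [0.1, 0.8, -0.6]
finger_gap: 17.0
```

```bash
python3 p.py 543.5 -163.9 133 12.6; python3 w.py S box_cutter marker_blue marker_red; python3 held.py S box_cutter
```

```text
t 31.95 pos [ 547.382 -162.991  201.721] a 12.77 gap 17.0 tilt [ 0.  0. -1.] F [ 0.101  0.817 -0.593]
units tool(now axes) [ 2.749  0.16  -0.002] | in target axes [ 2.749  0.159 -0.002] turn 0.0284579689318738
box_cutter [(0.68, array([323., 235.,  47., 249.]))]
marker_blue [(0.64, array([410., 210.,  45., 173.])), (0.43, array([158., 222.,  65., 195.]))]
marker_red [(0.74, array([238., 212.,  42., 172.]))]
px [array([320. , 109.5]), array([323. , 353.9])] tool-frame near/far [-18.7  74.4  -1.7] [-18.7 -43.2  -0.4] mid [-18.7  15.6  -1. ] len 117.54145969264349
```

View pics/w_S.png

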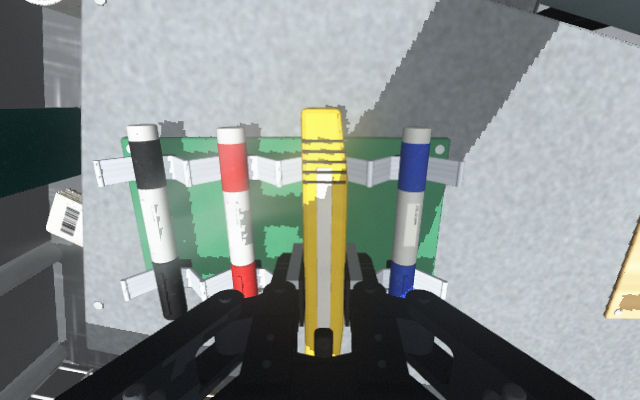

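>>> apply_moves --plan '[[[0.3,0.17,0],0.03,1],[[0.6,0,0],0,1],[[0.6,0,0],0,1],[[0.5,0,0],0,1],[[0.4,0,0],0,1],[[0.2,0,0],0,1],[[0,0,0],0,1],[[0,0,0],0,1]]'

```text
time: 32.95
eef_pos: [543.3, -165.2, 136.9]
orientation: [0.552, -0.443, -0.551, -0.443]
force: [0.0, -0.3, -0.4]
finger_gap: 17.2
```

```bash
python3 p.py 543 -164 132.3 12.6; python3 w.py T box_cutter
```

```text
t 32.95 pos [ 543.312 -165.161  136.886] a 12.49 gap 17.2 tilt [ 0.001 -0.    -1.   ] F [ 0.025 -0.274 -0.438]
units tool(now axes) [0.183 0.002 0.048] | in target axes [0.183 0.002 0.048] turn -0.017852116254965782
box_cutter [(0.71, array([325., 237.,  46., 250.])), (0.49, array([ 85., 258.,  99., 215.]))]
```

View pics/w_T.png

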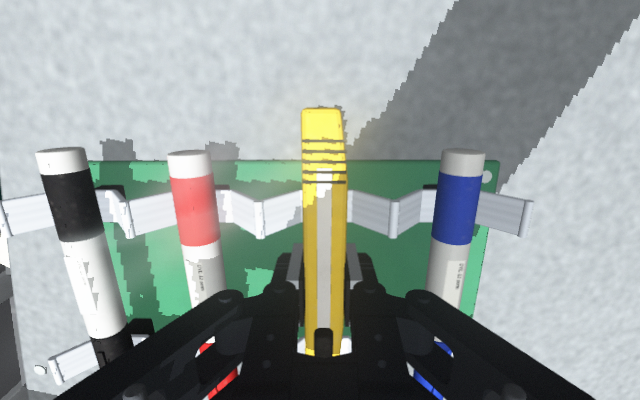

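>>> apply_moves --plan '[[[0.1,0,0.04],0,1],[[0.06,0,0],0,1],[[0,0,0],0,1]]'

```text
time: 33.35
eef_pos: [542.6, -164.0, 132.4]
orientation: [-0.551, 0.443, 0.552, 0.443]
force: [-0.1, -0.1, -0.6]
finger_gap: 16.9
```

>>> apply_moves --plan '[[[0,0,0],0,0.75],[[0,0,0],0,0.6],[[0,0,0],0,0.5],[[0,0,0],0,0.5],[[-0.3,0,0],0,0.5],[[-0.7,0,0],0,0.5],[[-1,0,0],0,0.5],[[-1,0,0],0,0.5],[[-1,0,0],0,0.5],[[-0.7,0,0],0,0.5]]'

```text
time: 34.35
eef_pos: [543.3, -164.3, 252.6]
orientation: [0.552, -0.442, -0.55, -0.443]
force: [0.3, -0.0, -0.8]
finger_gap: 42.7
```

>>> apply_moves --plan '[[[-0.3,0,0],0,0.5],[[0,0,0],0,0.5],[[0,0,0],0,0.5]]'

```text
time: 34.65
eef_pos: [542.1, -163.9, 256.8]
orientation: [-0.551, 0.443, 0.552, 0.442]
force: [-0.5, -0.3, -0.3]
finger_gap: 43.0
```

```bash
python3 p.py; python3 w.py U marker_black marker_red box_cutter marker_blue
```

```text
t 34.65 pos [ 542.149 -163.9    256.784] a 12.49 gap 43.0 tilt [-0.002  0.    -1.   ] F [-0.494 -0.339 -0.287]
marker_black [(0.59, array([192., 206.,  42., 156.]))]
marker_red [(0.85, array([257., 191.,  31., 126.]))]
box_cutter [(0.78, array([323., 201.,  24., 191.]))]
marker_blue [(0.91, array([393., 191.,  32., 129.]))]
```

View pics/w_U.png

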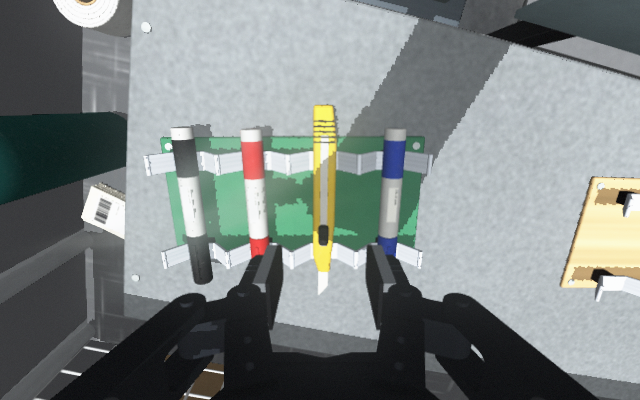

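All four lie in the slots: black (192,206), red (257,191), cutter (323,201), blue (393,191). I am backing off for a clear check of the centring.

>>> apply_moves --plan '[[[-0.5,0.4,0],0,0.5],[[-0.5,0.7,0],0,0.5],[[-0.5,0.7,0],0,0.5],[[-0.5,0.7,0],0,0.5],[[0,0.5,0],0,0.5],[[0,0,0],0,0.5],[[0,0,0],0,0.5],[[0,0,0],0,0.5]]'

```text
time: 35.7
eef_pos: [470.0, -179.8, 307.0]
orientation: [-0.551, 0.442, 0.552, 0.442]
force: [0.7, 0.4, -0.1]
finger_gap: 42.7
```

```bash
python3 p.py; python3 w.py X marker_black marker_red box_cutter marker_blue; python3 - <<'E'
import cv2
from bench import cams
cv2.imwrite("pics/Xz.png",cv2.resize(cv2.imread("pics/w_X.png")[130:330,130:470],(800,470),interpolation=cv2.INTER_CUBIC))
t=cams.capture("top");s=cams.capture("side")
import numpy as np
cv2.imwrite("pics/ts.png",np.vstack([cv2.resize(t["pixels"][100:270,100:500],(680,289)),cv2.resize(s["pixels"][120:290,130:530],(680,289))]))
E
sed -i 's/print("  plane"/a=np.radians(12.6);c0=np.array([560.5,-188.8]);q=(P[:,:2]-c0)@np.array([[np.cos(a),-np.sin(a)],[np.sin(a),np.cos(a)]]);print("  rackframe",q[0],q[1],"mid",q.mean(0),end="");print("  plane"/' m.py; python3 m.py X
```

```text
t 35.7 pos [ 469.952 -179.752  306.956] a 12.54 gap 42.7 tilt [-0.001  0.001 -1.   ] F [ 0.718  0.377 -0.118]
marker_black [(0.95, array([220., 249.,  28., 103.]))]
marker_red [(0.97, array([273., 258.,  23., 119.]))]
box_cutter [(0.58, array([324., 252.,  16., 138.])), (0.32, array([220., 248.,  31.,  99.]))]
marker_blue [(0.89, array([378., 255.,  20., 118.]))]
marker_black
  rackframe [-73.2 -84. ] [ 45.8 -84.5] mid [-13.7 -84.2]  plane [ 507.4 -286.7  152.5] [ 623.6 -261.3  152.5] mid [ 565.5 -274.   152.5] len 119.0050162221684 yaw 12.329899329747546
marker_red
  rackframe [-71.5 -29.4] [ 70.9 -21.9] mid [ -0.3 -25.7]  plane [ 497.2 -233.1  152.5] [ 634.4 -194.7  152.5] mid [ 565.8 -213.9  152.5] len 142.50404821006 yaw 15.60184179468912
box_cutter
  rackframe [-88.8  27.8] [71.1 26.5] mid [-8.9 27.1]  plane [ 467.8 -181.1  155. ] [ 624.1 -147.5  155. ] mid [ 545.9 -164.3  155. ] len 159.90317770270033 yaw 12.133040916794915
marker_blue
  rackframe [-73.5  84.1] [68.9 78.1] mid [-2.3 81.1]  plane [ 470.4 -122.7  152.5] [610.7 -97.5 152.5] mid [ 540.5 -110.1  152.5] len 142.56125462401647 yaw 10.192892473696718
```

View pics/Xz.png

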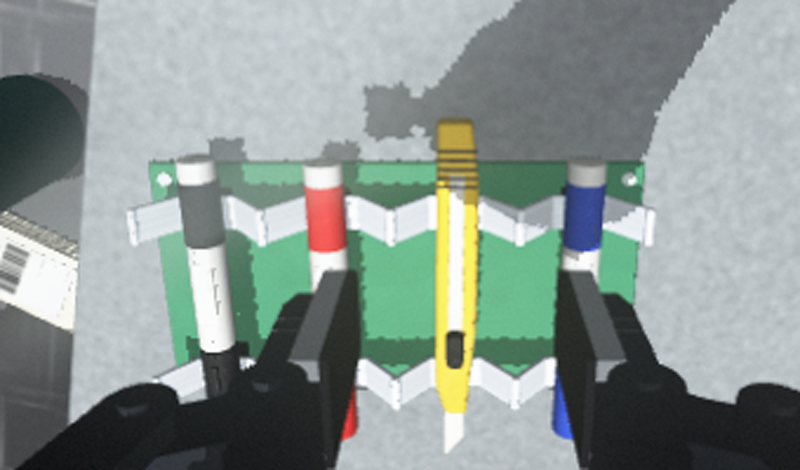

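View pics/ts.png

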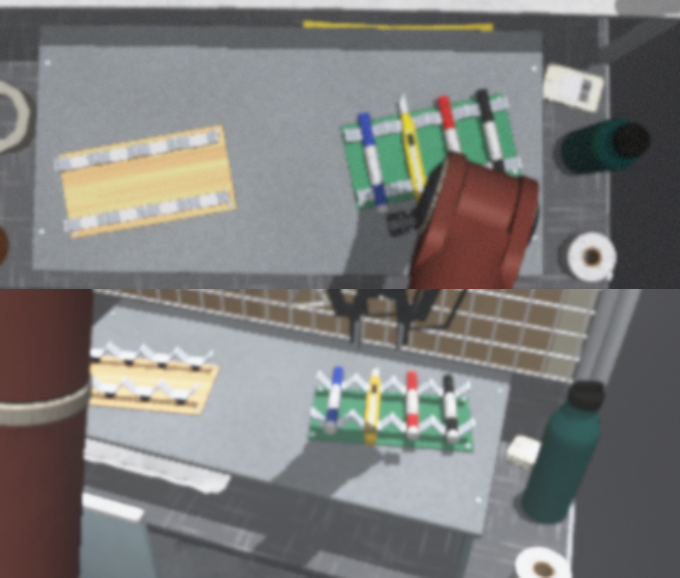

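```bash
python3 m.py U X
```

```text
marker_black
  tri c [ 591.6 -289.6   99.5] 4.3
  tri near [ 511.1 -289.9  143.3] 0.8
  tri far [ 758.1 -300.3  -11.3] 12.8
  rackframe [-70.8 -84. ] [ 69.  -82.9] mid [ -0.9 -83.5]  plane [ 509.7 -286.3  152.5] [ 645.9 -254.7  152.5] mid [ 577.8 -270.5  152.5] len 139.77677502116592 yaw 13.050384965936354
  rackframe [-73.2 -84. ] [ 45.8 -84.5] mid [-13.7 -84.2]  plane [ 507.4 -286.7  152.5] [ 623.6 -261.3  152.5] mid [ 565.5 -274.   152.5] len 119.0050162221684 yaw 12.329899329747546
marker_red
  tri c [ 573.5 -233.3   67.3] 3.6
  tri near [ 500.4 -234.1  143. ] 0.2
  tri far [ 538.  -195.5  271.1] 0.3
  rackframe [-69.3 -28.9] [ 38.6 -29.1] mid [-15.4 -29. ]  plane [ 499.1 -232.1  152.5] [ 604.5 -208.8  152.5] mid [ 551.8 -220.4  152.5] len 107.931490508421 yaw 12.45195136468661
  rackframe [-71.5 -29.4] [ 70.9 -21.9] mid [ -0.3 -25.7]  plane [ 497.2 -233.1  152.5] [ 634.4 -194.7  152.5] mid [ 565.8 -213.9  152.5] len 142.50404821006 yaw 15.60184179468912
box_cutter
  tri c [ 535.4 -166.1  150.1] 0.1
  tri near [ 470.3 -180.6  144.9] 0.1
  tri far [ 640.5 -143.9  134. ] 0.0
  rackframe [-86.4  27.7] [73.8 26.5] mid [-6.3 27.1]  plane [ 470.2 -180.6  155. ] [ 626.7 -146.9  155. ] mid [ 548.5 -163.7  155. ] len 160.14570584069313 yaw 12.15877456802893
  rackframe [-88.8  27.8] [71.1 26.5] mid [-8.9 27.1]  plane [ 467.8 -181.1  155. ] [ 624.1 -147.5  155. ] mid [ 545.9 -164.3  155. ] len 159.90317770270033 yaw 12.133040916794915
marker_blue
  tri c [542.9 -86.6  54.2] 4.6
  tri near [ 474.7 -118.3  135.7] 0.5
  tri far [ 526.9 -136.2  266.9] 0.5
  rackframe [-69.7  84. ] [38.4 84.8] mid [-15.7  84.4]  plane [ 474.2 -122.   152.5] [579.4 -97.6 152.5] mid [ 526.8 -109.8  152.5] len 108.0431009313873 yaw 13.046012795959324
  rackframe [-73.5  84.1] [68.9 78.1] mid [-2.3 81.1]  plane [ 470.4 -122.7  152.5] [610.7 -97.5 152.5] mid [ 540.5 -110.1  152.5] len 142.56125462401647 yaw 10.192892473696718
```

```bash
python3 - <<'E'
from h import *
from bench import cams,spotter,ticket,manip
t=cams.capture("top");s=cams.capture("side")
for c in(t,s):print([(round(l["score"],2),np.round(l["box"],1)) for l in spotter.outline_of(c,"flask")])
print(ticket.hand_in())
E
```

```text
[(0.68, array([454.5, 186.6,  51.2,  30.9]))]
[(0.77, array([461.1, 217.7,  52.9,  82.4])), (0.26, array([396.1, 190.9,  12.9,  40.8]))]
the job is handed in; nothing more can be done
None
```

I moved the three markers and the cutter to the green rack in reverse order, and handed the job in at about 36 s. From left to right the green rack now holds blue, cutter, red, black; the plywood rack held black, red, cutter, blue. Everything is released and the gripper is clear.

**Centring:** the last overhead wrist view puts each near end within about 2 mm of where a centred item would be. Each item is within about 1 mm of its slot's centre line. For red and blue only the near end could be checked there, because the gripper hid the far ends.

**Checks that disagreed:**
- The second wrist view, from farther back, put the near ends 2–4 mm closer to the robot. I take this as the visible end faces and partly hidden outlines, and it gave no usable height check for the same reason.
- My fit of the green rack put its height at 117 mm against the stated 120 mm. I lowered each item to about the height it was picked up at, and saw no contact force.
- The gripper read about 15 mm on the 17 mm pens, but no pen slipped.

**Flask:** it shows in both fixed cameras within about 2 px of where it started, still standing.

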